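# Fit the keyed spool to the thread winder

### The arm

A 6-joint arm with a two-finger parallel gripper is mounted at the origin on the work surface. World frame = base frame: x ahead of the robot, y to its left, z up, the work surface at z = 0. Lengths are in m, angles in rad, forces in N, time in s.
With the tool pointing down it reaches from about 0.375 to 0.975 m from the base axis. Payload 3.8 kg.
Tool frame: the origin (TCP) lies midway between the tips of the shut fingers; the grasp point (between the pads) lies 19 mm behind it; z points along the fingers, y is the line along which they close (so a half turn about z gives the same grasp; the last joint's range is limited). The gripper opens to 85 mm and grips with 20 to 120 N. Pads are 22 mm wide; open, the fingers measure 114 mm over their backs; the gripper's body (76 mm by 85 mm) begins 54 mm behind the grasp point. The pads swing forward as they close: fully open they stand 13 mm farther back than shut.
Start: joints at [-1.287, 0.264, 1.604, -0, 1.274, -0.037], TCP at [0.213, -0.641, 0.231] pointing down, gripper open.
Joint ranges: [-2.63, 2.63], [-0.94, 2.18], [0.31, 2.57], [-1.31, 4.45], [0, 2.66], [-2.55, 2.55]. Speed limits (rad/s): [2.57, 2.57, 3.14, 3.14, 3.14, 3.14].

### API

Orientations are given as a rotation vector (axis times angle).
In Python, from workcell import status, read_camera, workorder, masks_of gives the robot as it stands.
- The arm moves only by the tool drive_tool, never from a script. Its argument "rows" is a list of rows, each a list of 7 numbers: the turn, a rotation vector about the tool's x, y, z in degrees, then the shift along the tool's x, y, z in m, then the opening, from 0 (shut) to 1 (fully open). In form: [[ax, ay, az, tx, ty, tz, claw], ...]. A call has 1 to 8 rows; each row shifts and turns the commanded pose from where the row before left it, along the tool's axes as they then stand; what a row does not reach is not made up. A row lasts 1/12 s, in which the tool goes at most 41.7 mm and 7.16 degrees, less where a joint would pass 70% of its speed; a pose out of reach is approached as far as the arm can. A call is refused whole if a number of a shift passes 0.0417 or a number of a turn 7.16, either way. A call with a gripper value outside its range is refused whole. The fingers move at their own pace and stop on an object; "force" is the grip in N (left out, the last holds). Time passes only in rows, so rows that do not move let the fingers close. It gives the time, the measured TCP pose, the force, the opening and the grip force at its end, in the units of the state.
- status.read_state(): the state, without advancing time (a new reading comes with each control period).
- read_camera(name): name is "side" or "top"; returns a dict with "color" (384x512x3 uint8, red, green, blue), "intrinsics" (3x3 intrinsics, pixels), "world_from_camera" (4x4, takes a point from camera to world coordinates). Camera axes: x right, y up, looking along -z (the intrinsics and any distortion apply to the point x, -y, -z); pixel columns grow to the right and rows downward; lengths in m; the calibration is good to about 2 mm. A picture is of the moment at which its call begins. There is no depth.
- workorder.finish_job(): hands the job in; it is judged then, once.
Trained networks look in a picture, given as the dict that the camera call returned (one of the last four; its "shot" number tells which), for a name from the list of things; names that differ only in an ending like _2 or _b are one class to them, and where a whole thing is asked for, a point or a joint stands for the part that bears it (a point fixed in the world has none). Each returns a list of dicts, best first, with "score" (0 to 1); they miss things now and then, are a little off and sometimes report something else, mostly with a low value. They report only what shows in the picture. A call takes as long as a camera call. They do not tell look-alikes from the thing itself.
- masks_of(picture, name): "mask" (384x512 bool, what is visible of it) and "bbox" ([left, top, right, bottom] in pixels, round what is visible of it).
The state is a dict: "time": time; "q": joint angles; "joint_vel": joint speeds; "joint_torque": joint torques, N m; "tool_pos": TCP position; "tcp_rot": TCP orientation; "wrist_force": force on the tool from outside, world axes, zero at the start; "torque": the same for the moment, N m; "width": opening from 0.0 (shut) to 1.0 (fully open); "grip_force": force on a finger pad.
Only numpy, scipy, OpenCV 4.12 (cv2) and the standard library are available. Lean on these libraries where they do the work, as an engineer would, in place of code of your own. Each camera call takes 0.05 s, during which the arm holds its last target. There are 200 camera calls.

### The job

Tip the thread winder's presser arm right up until it stands upright clear of the hub, then take the spool with the flat-sided grip from the rack, leaving the other two spools standing in it. Push its shaft down into the winder's hub, turning it until the two keys slip into the keyways, and keep pushing against the ejector spring until its flange sits on the hub. Finish while holding: keep your grip on the spool and keep pressing it fully home, so that a colleague can tighten the locking screw.

Things in the scene. Friction and masses are not known exactly. Their poses are not given: they have to be found in the camera images.
- winder: Fixed thread winder: grey-green housing 270 (x) x 170 x 75 mm high, motor can at +x, panel at -x. Origin on the bench under the hub's axis. The presser arm's post (29 mm wide, 195 mm high) stands 100 mm from the hub's axis towards +x; a thread-tension post, 155 mm high, at x 155, y 60 mm.
- hub: Steel tube, 50 mm diameter, open upward. Origin: centre of its mouth, 125 mm above the bench. Bore 20.4 mm, 50 deep; two keyways along its own +x and -x, 8.4 wide, full depth, out to 14.8 mm from the axis. Ejector 34 mm down: pushes up 8 N when touched, 12 N with the spool home. Hub turns stiffly (0.4 N m) within 1.6 rad each way of the winder's yaw; start varies within 1.3.
- presser (a joint): Presser arm's angle about its level pin, rad: 0 = lowered over the hub (free end towards the winder's -x, 0.25 rad below level), grows as the free end rises, 1.82 = upright, 1.9 = end stop. Starts between 0 and 0.2. Stays where it is left (stiff pin, 0.07 N m; arm 70 g).
- presser_roller (a point): Centre of the black rubber roller at the presser arm's free end: 18 mm diameter, 30 mm long along the point's y, which is level and parallel to the pin. 105 mm from the pin; lowered, 154 mm above the bench, right over the hub's mouth. The arm, a bar 10 mm wide, meets its middle; both flat ends are free to pinch.
- presser_pin (a point): Centre of the presser arm's pin in the head of the post, 180 mm above the bench, 100 mm from the hub's axis. The arm turns about this point's y axis; a positive turn lifts the roller.
- rack: Fixed wooden block 90 (x) x 290 (y) x 55 mm high, origin under its centre on the bench. Three holes, 32 mm diameter, 47 mm deep, 90 mm apart along y; a spool stands in each, in any order, flange on the block's top.
- spool: Spool to fit, about 0.35 kg, the one with a flat-sided grip. Origin: centre of the flange's underside. Upward: flange 60 mm dia to 5, barrel 44 dia to 45, grip to 75 mm, 34 along x, 22 across flats (y). Below: shaft 18 dia, 42 long, tapered nose; two keys along +x and -x, 6 wide, out to 13 mm from the axis, 8 to 30 mm below the flange. Half a turn makes no difference.
- slim_spool: Another spool, stays in the rack: flange 48 mm, thin barrel 26 mm diameter, small round knob on top; 71 mm high above its origin, the centre of its flange's underside.
- cone_spool: Another spool, stays in the rack: flange 56 mm, conical barrel from 48 to 24 mm diameter, no grip; 70 mm high above its origin, the centre of its flange's underside.
There are look-alikes about, which are no part of the job. What is shaped like the spool but green is not meant.

How it is judged:
On the way, in this order (a step that is already met when the one before it is completed fails the run):
1. the presser arm stands up clear of the hub (value of joint presser above 1.5 rad), for 0.2 s.
2. the spool's keys are in the hub's keyways (z of spool in the frame of hub below 0.022 m and horizontal distance between spool and hub below 0.004 m and angle between the x axis of spool and the x axis of hub, either way round below 0.3 rad), for 0.1 s.
At the end, for the whole second after the job is handed in: Presser arm up (over 1.45 rad); spool upright in the hub, axes within 3 mm, keys within 0.25 rad of the keyways, flange within 2.5 mm of the mouth, its grip held between the fingers (over 15 N), bearing on hub and ejector with over 9 N; the other two spools upright (0.15 rad) in the rack (value of joint presser above 1.45 rad and z of spool in the frame of hub between -0.003 and 0.0025 m and horizontal distance between spool and hub below 0.003 m and angle between the x axis of spool and the x axis of hub, either way round below 0.25 rad and angle between spool's own z axis and vertical below 0.06 rad and contact force between the fingers and spool above 15 N and z of the grasp point in the frame of spool below 0.085 m and contact force between spool and hub above 9 N and z of each of slim_spool, cone_spool in the frame of rack above 0.05 m and angle between each of slim_spool, cone_spool's own z axis and vertical below 0.15 rad); the arm keeps its last pose, push and grip.
It fails at once if another spool is taken out of the rack or knocked over (distance of any of slim_spool, cone_spool from where it was at the start of the episode above 0.03 m or angle between any of slim_spool, cone_spool's own z axis and vertical above 0.4 rad).
It also fails if it takes over 67 s, if anything falls off the work surface, if the arm or the gripper's body presses on something with over 40 N, if the wrist force passes 120 N, or if a joint passes its speed limit or range.

## Working session

There is one attempt and no reset: what is moved stays moved. The work goes in short steps, Python scripts to look and compute and a tool call to move; the robot and the scene stay as the last step left them, time stands still between calls to the robot, and variables do not carry over. Pictures are saved under pics/ and viewed, at most 10 in all, crops included, and the job is handed in when it is done.

Besides the shell and the picture viewer there is one more tool, called after ">>>" as a command line: name --pt "numbers of a row" for each row, then --argument value for the rest. drive_tool: Moves the arm, as the interface text tells. Its arguments: {"type":"object","properties":{"rows":{"type":"array"},"force":{"type":"number"}},"required":["rows"]}

```bash
mkdir -p pics; ls
cat > h.py <<'E'
import numpy as np, cv2
from scipy.spatial.transform import Rotation as R
from workcell import status, read_camera, workorder, masks_of
def proj(p,P):
    T=np.linalg.inv(p["world_from_camera"]); c=(T[:3,:3]@np.atleast_2d(P).T).T+T[:3,3]
    c=c*[1,-1,-1]; u=(np.array(p["intrinsics"])@c.T).T
    return u[:,:2]/u[:,2:]
def ray(p,uv):
    T=np.array(p["world_from_camera"]); d=np.linalg.inv(p["intrinsics"])@[uv[0],uv[1],1]
    d=T[:3,:3]@(d*[1,-1,-1]); return T[:3,3],d/np.linalg.norm(d)
def atz(p,uv,z):
    o,d=ray(p,uv); return o+d*(z-o[2])/d[2]
def tri(ps,uvs):
    A=0;b=0
    for p,uv in zip(ps,uvs):
        o,d=ray(p,uv); M=np.eye(3)-np.outer(d,d); A=A+M; b=b+M@o
    return np.linalg.solve(A,b)
def save(p,n): cv2.imwrite("pics/"+n,p["color"][:,:,::-1])
E
python3 - <<'E'
from h import *
for n in("side","top"):
    p=read_camera(n); save(p,n+"0.png"); np.save(n+"0.npy",p,allow_pickle=True)
    print(n,p.keys(),np.round(p["world_from_camera"],3).tolist(),np.round(p["intrinsics"],1).tolist())
    for k in("winder","hub","presser","presser_roller","rack","spool","slim_spool","cone_spool"):
        for m in masks_of(p,k)[:3]:
            ys,xs=np.where(m["mask"]); print(k,round(m["score"],2),m["bbox"],len(xs),xs.mean().round(1),ys.mean().round(1))
E
```

```text
pics
side dict_keys(['color', 'intrinsics', 'world_from_camera', 'shot']) [[-0.918, 0.313, -0.244, 0.276], [-0.397, -0.698, 0.596, 0.478], [0.016, 0.644, 0.765, 0.865], [0.0, 0.0, 0.0, 1.0]] [[404.1, 0.0, 248.4], [0.0, 404.1, 185.0], [0.0, 0.0, 1.0]]
winder 0.94 [84.7, 224.7, 225.8, 362.5] 11525 153.4 289.1
hub 0.72 [147.8, 272.4, 179.1, 310.3] 712 165.4 291.3
presser 0.94 [123.2, 234.5, 168.9, 281.9] 473 148.8 261.1
presser_roller 0.71 [122.3, 233.7, 170.4, 280.9] 497 149.6 261.8
rack 0.7 [257.9, 122.2, 329.1, 213.0] 1983 289.8 175.5
spool 0.88 [266.9, 101.9, 280.3, 134.2] 384 274.4 116.7
spool 0.85 [337.9, 134.0, 355.5, 172.3] 479 346.7 154.3
spool 0.66 [251.2, 123.6, 273.9, 156.0] 469 260.3 139.2
slim_spool 0.84 [272.7, 158.1, 293.4, 186.3] 332 282.9 173.5
cone_spool 0.68 [283.5, 139.4, 302.5, 165.6] 361 294.7 152.0
top dict_keys(['color', 'intrinsics', 'world_from_camera', 'shot']) [[0.141, 0.965, -0.222, 0.311], [-0.99, 0.138, -0.031, -0.097], [0.001, 0.224, 0.975, 0.976], [0.0, 0.0, 0.0, 1.0]] [[351.3, 0.0, 260.7], [0.0, 351.3, 188.7], [0.0, 0.0, 1.0]]
winder 0.82 [121.7, 87.9, 224.8, 207.3] 7046 173.9 144.8
hub 0.58 [140.9, 145.1, 170.6, 167.7] 416 159.6 155.4
presser 0.73 [141.0, 106.0, 172.3, 153.5] 338 158.6 132.0
presser_roller 0.85 [143.2, 105.8, 170.9, 151.4] 316 157.7 132.9
rack 0.9 [285.0, 197.2, 399.3, 255.1] 2837 339.2 225.6
spool 0.86 [366.7, 218.3, 394.7, 241.5] 470 378.7 229.4
spool 0.76 [344.2, 173.2, 366.5, 196.9] 411 354.8 184.3
spool 0.75 [352.5, 269.5, 381.5, 290.0] 450 363.7 278.1
slim_spool 0.72 [300.3, 208.7, 318.6, 227.4] 266 309.4 217.8
cone_spool 0.72 [118.3, 87.0, 221.1, 205.1] 7049 174.0 144.5
cone_spool 0.58 [331.6, 213.4, 354.4, 234.9] 393 344.0 223.1
```

Run:
```python
import cv2
for n,a in(("side",(75,95,375,365)),("top",(100,70,410,300))):
    i=cv2.imread(f"pics/{n}0.png")[a[1]:a[3],a[0]:a[2]]
    f=min(800/i.shape[1],600/i.shape[0]);cv2.imwrite(f"pics/{n}0c.png",cv2.resize(i,None,fx=f,fy=f,interpolation=cv2.INTER_CUBIC)); print(f,a)
```

```text
2.2222222222222223 (75, 95, 375, 365)
2.5806451612903225 (100, 70, 410, 300)
```

View pics/side0c.png

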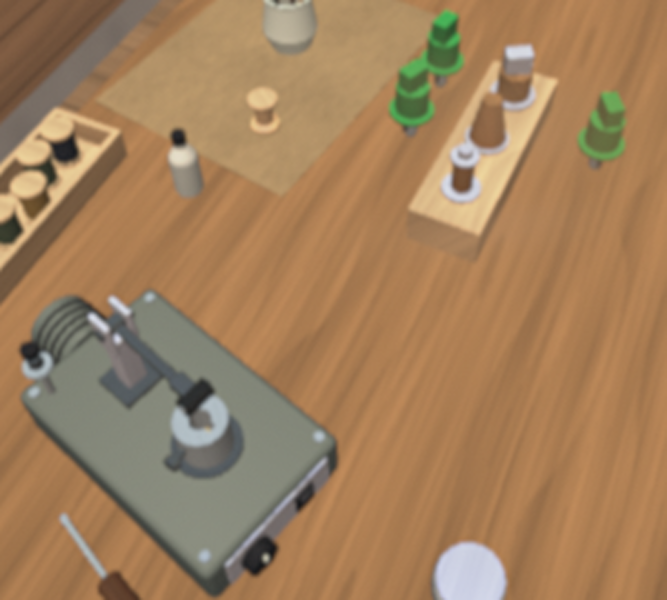

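View pics/top0c.png

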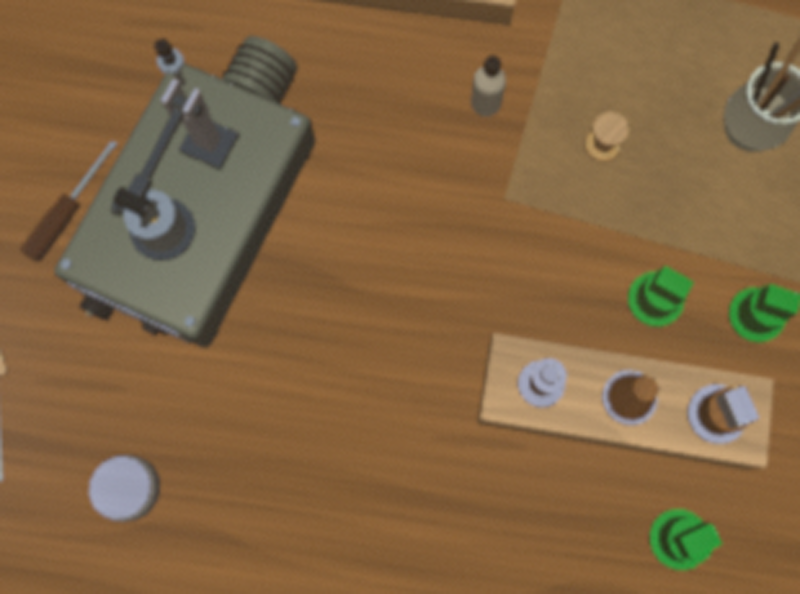

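The side view shows the target spool (grey grip, brown barrel) at the far rack hole, about (308,123). The green look-alikes stand outside the rack. In the top view it is at (383,229). The roller is at about (163,274) in the side view and (151,148) in the top view, over the hub.

Run:
```python
from h import *
S=np.load("side0.npy",allow_pickle=True).item();T=np.load("top0.npy",allow_pickle=True).item()
s=lambda x,y:(75+x/2.2222,95+y/2.2222); t=lambda x,y:(100+x/2.5806,70+y/2.5806)
for n,a,b in(("roller",(196,397),(132,201)),("pinA",(97,323),(172,93)),("pinB",(120,308),(192,102)),("hubmouth",(201,421),(150,216)),
 ("screw1",(150,297),(296,121)),("screw2",(319,436),(190,321)),("screw3",(204,555),(66,266)),("griptop",(519,53),(740,410)),("slimtop",(465,154),(548,371)),("conetop",(492,96),(645,387)),("slimflange",(462,185),(542,383)),("green",(612,100),(707,543))):
    P=tri([S,T],[s(*a),t(*b)]); e=[np.round(proj(p,P)[0]-u,1) for p,u in((S,s(*a)),(T,t(*b)))]
    print(n,P.round(4),*e)
# roller dark pixels
for p,c in((S,(163,274)),(T,(151,148))):
    g=p["color"].max(2).astype(int); y,x=np.mgrid[:384,:512]
    m=(abs(x-c[0])<11)&(abs(y-c[1])<9); w=np.clip(45-g,0,None)*m; print((w*x).sum()/w.sum(),(w*y).sum()/w.sum(),(w>0).sum(), g[c[1],c[0]])
```

```text
roller [0.5572 0.2042 0.1718] [0.2 0.1] [-0.  -0.2]
pinA [0.6648 0.1839 0.1881] [1.1 0.5] [-0.1 -1. ]
pinB [0.6567 0.1628 0.1887] [0.4 0.2] [-0.  -0.4]
hubmouth [0.5608 0.2026 0.1206] [0.5 0.2] [-0.  -0.5]
screw1 [0.7001 0.0858 0.0754] [0.3 0.1] [-0.  -0.3]
screw2 [0.4693 0.1548 0.0763] [0.4 0.1] [ 0.  -0.3]
screw3 [0.5097 0.2928 0.0764] [1.2 0.5] [ 0.  -0.9]
griptop [ 0.4518 -0.3859  0.1268] [1.  0.3] [ 0.  -1.3]
slimtop [ 0.4607 -0.2054  0.1164] [-0.4 -0.1] [-0.   0.4]
conetop [ 0.4585 -0.2955  0.1293] [0.4 0.1] [ 0.  -0.5]
slimflange [ 0.4589 -0.2077  0.0603] [0.1 0. ] [ 0.  -0.1]
green [ 0.3261 -0.3687  0.111 ] [0.8 0.2] [ 0.  -0.9]
163.33636363636364 275.55454545454546 30 44
nan nan 0 51<stdin>:11: RuntimeWarning: invalid value encountered in scalar divide
```

```bash
cat >> h.py <<'E'
def plan(pos,yaw=None,n=None,s=None):
    """rows to bring TCP to pos, tool down, tool y axis along world azimuth yaw (mod pi)"""
    s=s or status.read_state(); R0=R.from_rotvec(s["tcp_rot"]); p=np.array(s["tool_pos"])
    y=R0.as_matrix()[:,1]; ya=np.arctan2(y[1],y[0])
    d=0 if yaw is None else (yaw-ya+np.pi/2)%np.pi-np.pi/2
    zt=np.array([0,0,-1.]); yt=np.array([np.cos(ya+d),np.sin(ya+d),0])
    Rt=R.from_matrix(np.c_[np.cross(yt,zt),yt,zt]); rv=(R0.inv()*Rt).as_rotvec()
    dp=np.array(pos)-p; N=n or int(max(1,np.ceil(np.linalg.norm(dp)/.040),np.ceil(np.degrees(np.linalg.norm(rv))/7)))
    print("tcp",p.round(4),"yaw",round(ya,4),"d",round(d,3),"N",N,"q6",round(s["q"][5],2))
    for k in range(N):
        Rk=R0*R.from_rotvec(rv*k/N); print(np.r_[np.degrees(rv/N).round(2),Rk.inv().apply(dp/N).round(4)].tolist())
E
python3 - <<'E'
from h import *
s=status.read_state(); print(s)
plan([0.560,0.203,.25],-.288+np.pi/2)
E
```

```text
{'time': 0.9, 'q': array([-1.28689750e+00,  2.63875728e-01,  1.60399333e+00, -3.86609216e-05,
        1.27369404e+00, -3.69070438e-02]), 'joint_vel': array([ 0.00051122, -0.0004208 , -0.00068183, -0.00087819,  0.00079014,
       -0.00145246]), 'joint_torque': array([ 1.04056522e-05, -5.15048504e+01, -3.67730784e+01,  7.93140384e-05,
        5.69878011e-04, -2.36667006e-05]), 'tool_pos': array([ 0.21283033, -0.64056906,  0.2312997 ]), 'tcp_rot': array([ 3.10122776e+00,  5.01774699e-01, -5.19055391e-05]), 'wrist_force': array([ 0.50299262,  0.03486017, -0.54985004]), 'torque': array([-0.0441215 ,  0.01652057, -0.00776106]), 'grip_force': 0.0, 'width': 1.0031337742944328}
tcp [ 0.2128 -0.6406  0.2313] yaw -1.25 d -0.609 N 23 q6 -0.04
[0.0, 0.0, 1.52, 0.0259, -0.03, -0.0008]
[0.0, 0.0, 1.52, 0.0251, -0.0307, -0.0008]
[0.0, 0.0, 1.52, 0.0243, -0.0314, -0.0008]
[0.0, 0.0, 1.52, 0.0234, -0.032, -0.0008]
[0.0, 0.0, 1.52, 0.0226, -0.0326, -0.0008]
[0.0, 0.0, 1.52, 0.0217, -0.0332, -0.0008]
[0.0, 0.0, 1.52, 0.0208, -0.0338, -0.0008]
[0.0, 0.0, 1.52, 0.0199, -0.0343, -0.0008]
[0.0, 0.0, 1.52, 0.019, -0.0348, -0.0008]
[0.0, 0.0, 1.52, 0.0181, -0.0353, -0.0008]
[0.0, 0.0, 1.52, 0.0171, -0.0358, -0.0008]
[0.0, 0.0, 1.52, 0.0162, -0.0362, -0.0008]
[0.0, 0.0, 1.52, 0.0152, -0.0366, -0.0008]
[0.0, 0.0, 1.52, 0.0142, -0.037, -0.0008]
[0.0, 0.0, 1.52, 0.0133, -0.0374, -0.0008]
[0.0, 0.0, 1.52, 0.0123, -0.0377, -0.0008]
[0.0, 0.0, 1.52, 0.0113, -0.038, -0.0008]
[0.0, 0.0, 1.52, 0.0102, -0.0383, -0.0008]
[0.0, 0.0, 1.52, 0.0092, -0.0386, -0.0008]
[0.0, 0.0, 1.52, 0.0082, -0.0388, -0.0008]
[0.0, 0.0, 1.52, 0.0072, -0.039, -0.0008]
[0.0, 0.0, 1.52, 0.0061, -0.0392, -0.0008]
[0.0, 0.0, 1.52, 0.0051, -0.0393, -0.0008]
```

```bash
python3 - <<'E'
t=open("h.py").read()
t=t.replace("""    zt=np.array([0,0,-1.]); yt""","""    if yaw is not None:
        dq=np.arctan2(pos[1],pos[0])-np.arctan2(p[1],p[0]); d=min((yaw-ya+k*np.pi for k in range(-4,5)),key=lambda v:abs(s["q"][5]+dq-v))
    zt=np.array([0,0,-1.]); yt""").replace("rv=(R0.inv()*Rt).as_rotvec()","tl=(R0*R.from_rotvec([0,0,-d])).inv()*Rt; rv=tl.as_rotvec()+[0,0,-d]")
open("h.py","w").write(t)
E
python3 -c "
from h import *
plan([0.560,0.203,.25],-.288+np.pi/2,24)"
```

```text
tcp [ 0.2128 -0.6406  0.2313] yaw -1.25 d 2.533 N 24 q6 -0.04
[-0.0, -0.0, -6.05, 0.0248, -0.0288, -0.0008]
[-0.0, -0.0, -6.05, 0.0277, -0.026, -0.0008]
[-0.0, -0.0, -6.05, 0.0303, -0.023, -0.0008]
[-0.0, -0.0, -6.05, 0.0325, -0.0196, -0.0008]
[-0.0, -0.0, -6.05, 0.0344, -0.0161, -0.0008]
[-0.0, -0.0, -6.05, 0.0359, -0.0124, -0.0008]
[-0.0, -0.0, -6.05, 0.037, -0.0085, -0.0008]
[-0.0, -0.0, -6.05, 0.0377, -0.0046, -0.0008]
[-0.0, -0.0, -6.05, 0.038, -0.0006, -0.0008]
[-0.0, -0.0, -6.05, 0.0379, 0.0034, -0.0008]
[-0.0, -0.0, -6.05, 0.0373, 0.0074, -0.0008]
[-0.0, -0.0, -6.05, 0.0363, 0.0113, -0.0008]
[-0.0, -0.0, -6.05, 0.0349, 0.015, -0.0008]
[-0.0, -0.0, -6.05, 0.0331, 0.0186, -0.0008]
[-0.0, -0.0, -6.05, 0.031, 0.022, -0.0008]
[-0.0, -0.0, -6.05, 0.0285, 0.0252, -0.0008]
[-0.0, -0.0, -6.05, 0.0257, 0.028, -0.0008]
[-0.0, -0.0, -6.05, 0.0226, 0.0306, -0.0008]
[-0.0, -0.0, -6.05, 0.0192, 0.0328, -0.0008]
[-0.0, -0.0, -6.05, 0.0157, 0.0346, -0.0008]
[-0.0, -0.0, -6.05, 0.0119, 0.0361, -0.0008]
[-0.0, -0.0, -6.05, 0.0081, 0.0371, -0.0008]
[-0.0, -0.0, -6.05, 0.0041, 0.0378, -0.0008]
[-0.0, -0.0, -6.05, 0.0001, 0.038, -0.0008]
```

>>> drive_tool --pt "0 0 -6.05 0.0248 -0.0288 -0.001 1" --pt "0 0 -6.05 0.0277 -0.026 -0.001 1" --pt "0 0 -6.05 0.0303 -0.023 -0.001 1" --pt "0 0 -6.05 0.0325 -0.0196 -0.001 1" --pt "0 0 -6.05 0.0344 -0.0161 -0.001 1" --pt "0 0 -6.05 0.0359 -0.0124 -0.001 1" --pt "0 0 -6.05 0.037 -0.0085 -0.001 1" --pt "0 0 -6.05 0.0377 -0.0046 -0.001 1"

```text
time: 1.57
tool_pos: [0.3287, -0.3578, 0.2395]
tcp_rot: [2.618, 1.735, 0.0]
wrist_force: [0.8, -0.4, 0.6]
width: 0.998
grip_force: 0.0
```

>>> drive_tool --pt "0 0 -6.05 0.038 -0.0006 -0.001 1" --pt "0 0 -6.05 0.0379 0.0034 -0.001 1" --pt "0 0 -6.05 0.0373 0.0074 -0.001 1" --pt "0 0 -6.05 0.0363 0.0113 -0.001 1" --pt "0 0 -6.05 0.0349 0.015 -0.001 1" --pt "0 0 -6.05 0.0331 0.0186 -0.001 1" --pt "0 0 -6.05 0.031 0.022 -0.001 1" --pt "0 0 -6.05 0.0285 0.0252 -0.001 1"

```text
time: 2.23
tool_pos: [0.4442, -0.0764, 0.2478]
tcp_rot: [1.676, 2.656, 0.001]
wrist_force: [0.4, 0.2, 0.1]
width: 1.001
grip_force: 0.0
```

>>> drive_tool --pt "0 0 -6.05 0.0257 0.028 -0.001 1" --pt "0 0 -6.05 0.0226 0.0306 -0.001 1" --pt "0 0 -6.05 0.0192 0.0328 -0.001 1" --pt "0 0 -6.05 0.0157 0.0346 -0.001 1" --pt "0 0 -6.05 0.0119 0.0361 -0.001 1" --pt "0 0 -6.05 0.0081 0.0371 -0.001 1" --pt "0 0 -6.05 0.0041 0.0378 -0.001 1" --pt "0 0 -6.05 0.0001 0.038 -0.001 1"

```text
time: 2.9
tool_pos: [0.5597, 0.2052, 0.2555]
tcp_rot: [0.44, 3.11, 0.0]
wrist_force: [0.8, 0.2, 0.3]
width: 1.0
grip_force: 0.0
```

```bash
python3 -c "
from h import *
plan([0.560,0.203,.149],-.288+np.pi/2)"
```

```text
tcp [0.5597 0.2052 0.2555] yaw 1.2898 d -0.007 N 3 q6 -0.98
[0.0, 0.01, 0.13, -0.0003, -0.0007, 0.0355]
[0.0, 0.01, 0.13, -0.0003, -0.0007, 0.0355]
[0.0, 0.01, 0.13, -0.0003, -0.0007, 0.0355]
```

>>> drive_tool --pt "0 0 0.1 -0.0003 -0.0007 0.035 1" --pt "0 0 0.1 -0.0003 -0.0007 0.035 1" --pt "0 0 0.1 -0.0003 -0.0007 0.034 1" --pt "0 0 0 0 0 0.0 1"

```text
time: 3.23
tool_pos: [0.554, 0.1995, 0.1432]
tcp_rot: [-0.454, -3.096, 0.01]
wrist_force: [-0.9, -1.0, -1.3]
width: 0.998
grip_force: 0.0
```

Run:
```python
from h import *
i=[]
for n,a in(("side",(110,210,240,320)),("top",(110,80,240,190))):
    p=read_camera(n); i.append(cv2.resize(p["color"][a[1]:a[3],a[0]:a[2],::-1],None,fx=3,fy=3,interpolation=cv2.INTER_CUBIC))
cv2.imwrite("pics/a1.png",np.hstack(i))
print(status.read_state()["tool_pos"])
```

```text
[0.55836076 0.20050101 0.15010584]
```

View pics/a1.png

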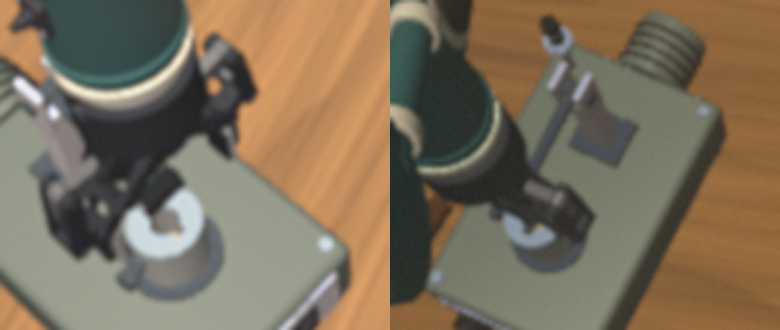

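The left finger sits behind the roller and the right one in front, so the roller is between the fingers. I'll close gently.

>>> drive_tool --pt "0 0 0 0 0 0 0.4" --pt "0 0 0 0 0 0 0.3" --pt "0 0 0 0 0 0 0.2" --pt "0 0 0 0 0 0 0.1" --pt "0 0 0 0 0 0 0.1" --pt "0 0 0 0 0 0 0.1" --force 25

```text
time: 3.83
tool_pos: [0.5614, 0.203, 0.1533]
tcp_rot: [0.457, 3.104, 0.008]
wrist_force: [2.3, 6.0, -0.7]
width: 0.346
grip_force: 31.3
```

>>> drive_tool --pt "0 0 0 0 0 0 0.1" --pt "0 0 0 0 0 0 0.1" --pt "0 0 0 0 0 0 0.1" --pt "0 0 0 0 0 0 0.1"

```text
time: 4.17
tool_pos: [0.5614, 0.203, 0.1532]
tcp_rot: [0.457, 3.104, 0.008]
wrist_force: [2.6, 5.8, 1.1]
width: 0.343
grip_force: 31.4
```

>>> drive_tool --pt "0 0 0 0.0003 0 -0.0105 0.1" --pt "0 0 0 -0.0007 0 -0.0105 0.1" --pt "0 0 0 -0.0018 0 -0.0103 0.1" --pt "0 0 0 -0.0028 0 -0.0101 0.1" --pt "0 0 0 -0.0038 0 -0.0098 0.1" --pt "0 0 0 -0.0048 0 -0.0094 0.1"

```text
time: 4.67
tool_pos: [0.5734, 0.1993, 0.2127]
tcp_rot: [0.457, 3.107, 0.008]
wrist_force: [4.6, 7.3, -6.0]
width: 0.348
grip_force: 29.8
```

>>> drive_tool --pt "0 0 0 -0.0057 0 -0.0088 0.1" --pt "0 0 0 -0.0065 0 -0.0082 0.1" --pt "0 0 0 -0.0073 0 -0.0075 0.1" --pt "0 0 0 -0.008 0 -0.0068 0.1" --pt "0 0 0 -0.0087 0 -0.0059 0.1"

```text
time: 5.08
tool_pos: [0.607, 0.1893, 0.2495]
tcp_rot: [-0.456, -3.107, -0.008]
wrist_force: [0.9, 7.7, -4.2]
width: 0.347
grip_force: 28.7
```

>>> drive_tool --pt "0 0 0 -0.0092 0 -0.005 0.1" --pt "0 0 0 -0.0097 0 -0.0041 0.1" --pt "0 0 0 -0.01 0 -0.0031 0.1" --pt "0 0 0 -0.0103 0 -0.0021 0.1" --pt "0 0 0 -0.0104 0 -0.001 0.1" --pt "0 0 0 -0.0053 0 0 0.1" --pt "0 0 0 0 0 0 0.1" --pt "0 0 0 0 0 0 0.1"

```text
time: 5.75
tool_pos: [0.6606, 0.1733, 0.2655]
tcp_rot: [0.456, 3.107, 0.008]
wrist_force: [1.3, 7.0, -0.3]
width: 0.347
grip_force: 27.5
```

Run:
```python
from h import *
i=[]
for n,a in(("side",(110,190,240,320)),("top",(110,60,240,190))):
    p=read_camera(n); i.append(cv2.resize(p["color"][a[1]:a[3],a[0]:a[2],::-1],None,fx=3,fy=3,interpolation=cv2.INTER_CUBIC))
cv2.imwrite("pics/a2.png",np.hstack(i))
print(status.read_state()["tool_pos"])
```

```text
[0.66041177 0.17339875 0.26550629]
```

View pics/a2.png

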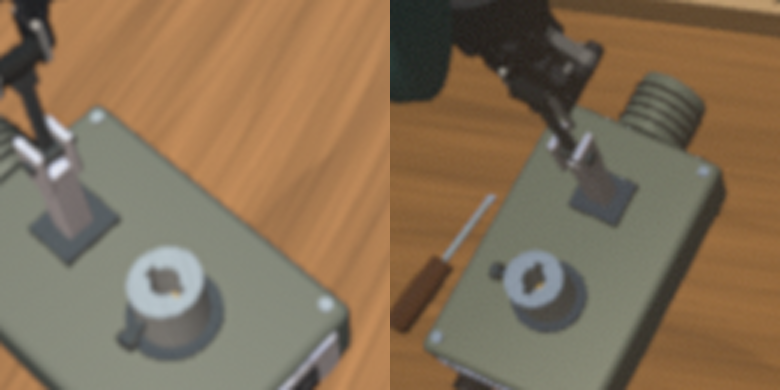

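The presser arm stands upright and the hub mouth with its slotted bore is in clear view (side ≈(165,284), top ≈(158,153)). Now I'll release it and rectify the mouth plane.

>>> drive_tool --pt "0 0 0 0 0 0 0.6" --pt "0 0 0 0 0 0 1" --pt "0 0 0 0 0 0 1" --pt "0 0 0 0 0 0 1" --pt "0 0 0 0 0 0 1" --pt "0 0 0 0 0 -0.03 1" --pt "0 0 0 0 0 -0.035 1" --pt "0 0 0 0 0 -0.02 1"

```text
time: 6.52
tool_pos: [0.6605, 0.1706, 0.3528]
tcp_rot: [0.457, 3.105, 0.001]
wrist_force: [-0.1, 0.4, 0.9]
width: 1.0
grip_force: 0.0
```

```bash
cat >> h.py <<'E'
def rect(p,c,z,half,n=300):
    g=np.linspace(-half,half,n); X,Y=np.meshgrid(g,g[::-1])
    uv=proj(p,np.c_[(c[0]+X).ravel(),(c[1]+Y).ravel(),np.full(n*n,z)]).astype(np.float32).reshape(n,n,2)
    return cv2.remap(p["color"],uv[...,0],uv[...,1],cv2.INTER_CUBIC),X,Y
E
python3 - <<'E'
from h import *
from scipy import ndimage as nd
c=[.561,.2025]; i=[]
for n in("side","top"):
    p=read_camera(n); np.save(n+"1.npy",p,allow_pickle=True)
    im,X,Y=rect(p,c,.125,.035); i.append(im[:,:,::-1])
    g=im.astype(float); br=(im.min(2)>135); L,k=nd.label(br); a=nd.sum(br,L,range(1,k+1)); br=L==1+np.argmax(a)
    f=nd.binary_fill_holes(br); hole=f&~br; L,k=nd.label(hole)
    if k:
        a=nd.sum(hole,L,range(1,k+1)); hole=L==1+np.argmax(a)
        C=np.cov(X[hole],Y[hole]);w,v=np.linalg.eigh(C); 
        print(n,"disc",c[0]+X[f].mean(),c[1]+Y[f].mean(),"r",np.sqrt(f.sum()/np.pi)*.07/299,"hole",c[0]+X[hole].mean(),c[1]+Y[hole].mean(),"ax",np.arctan2(v[1,1],v[0,1]),np.sqrt(w)*2)
cv2.imwrite("pics/a3.png",np.hstack(i)); print(status.read_state()["tool_pos"])
E
```

```text
side disc 0.5640665783686918 0.20254236542678672 r 0.026321962328459226 hole 0.5638394691997959 0.20322338039781956 ax 3.019388692768334 [0.00861434 0.01296481]
[0.66206139 0.17096603 0.35597291]
```

View pics/a3.png

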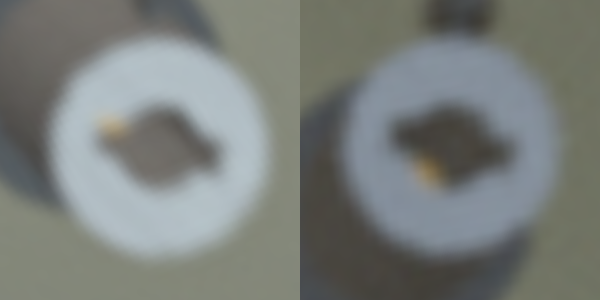

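```bash
cat > fit.py <<'E'
from h import *
from scipy.optimize import differential_evolution as DE
def fit(img,X,Y,shape,half=.006,ang=(-1.6,1.6),mask=None):
    b=cv2.GaussianBlur(img,(0,0),3).astype(float)
    def f(v):
        c,s=np.cos(v[2]),np.sin(v[2]); x=(X-v[0])*c+(Y-v[1])*s; y=-(X-v[0])*s+(Y-v[1])*c
        m=shape(x,y); m=cv2.GaussianBlur(m,(0,0),5); w=np.hypot(x,y)<mask
        return -np.corrcoef(m[w],b[w])[0,1]
    r=DE(f,[(-half,half),(-half,half),ang],seed=1,maxiter=60,popsize=12,tol=1e-5); return r.x,r.fun
hole=lambda x,y:-((np.hypot(x,y)<.0102)|((abs(x)<.0148)&(abs(y)<.0042))).astype(float)
ring=lambda x,y:hole(x,y)-(np.hypot(x,y)>.025)*.8
grip=lambda x,y:((abs(x)<.017)&(abs(y)<.011)).astype(float)
E
python3 - <<'E'
from fit import *
i=[]
for n in("side","top"):
    p=np.load(n+"1.npy",allow_pickle=True).item(); c=[.5625,.2025]
    im,X,Y=rect(p,c,.125,.035,150); v,f=fit(im[:,:,2],X,Y,ring,mask=.03); print(n,"hub",(c+v[:2]).round(4),v[2].round(3),round(f,3))
    v,f=fit(im[:,:,2],X,Y,hole,mask=.022); print(n,"hole",(c+v[:2]).round(4),v[2].round(3),round(f,3))
    p=np.load(n+"0.npy",allow_pickle=True).item(); c=[.4518,-.3859]
    im,X,Y=rect(p,c,.130,.035,150); i.append(cv2.resize(im[:,:,::-1],(390,390)))
    v,f=fit(im[:,:,2],X,Y,grip,half=.01,mask=.026); print(n,"grip",(c+v[:2]).round(4),v[2].round(3),round(f,3))
cv2.imwrite("pics/a4.png",np.hstack(i))
E
```

```text
side hub [0.5639 0.2029] -0.169 -0.981
side hole [0.5637 0.2031] -0.165 -0.994
side grip [ 0.4555 -0.3851] 0.586 -0.949
top hub [0.5618 0.2037] -0.196 -0.976
top hole [0.5613 0.2035] -0.193 -0.995
top grip [ 0.4536 -0.3865] 0.507 -0.939
```

View pics/a4.png

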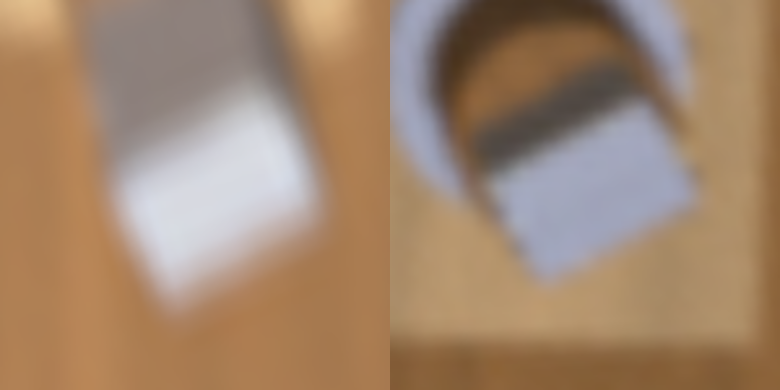

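The top view shows the target's grip rectangle cleanly. It is centred near (.4545,-.386) with its long axis at about 0.52 rad. The hub is at (.5627,.2033) with keyways at about -0.18 rad.

```bash
python3 -c "
from h import *
plan([0.4545,-.3858,.20],.52+np.pi/2,16)"
```

```text
tcp [0.6621 0.171  0.356 ] yaw 1.2787 d -2.33 N 16 q6 -1.06
[0.01, -0.03, 8.34, 0.0025, -0.0371, 0.0096]
[0.01, -0.03, 8.34, -0.0029, -0.0371, 0.0096]
[0.01, -0.03, 8.34, -0.0083, -0.0363, 0.0096]
[0.01, -0.03, 8.34, -0.0134, -0.0347, 0.0096]
[0.01, -0.03, 8.34, -0.0183, -0.0324, 0.0096]
[0.01, -0.03, 8.34, -0.0228, -0.0294, 0.0096]
[0.01, -0.03, 8.34, -0.0268, -0.0257, 0.0096]
[0.01, -0.03, 8.34, -0.0303, -0.0216, 0.0097]
[0.01, -0.03, 8.34, -0.0331, -0.017, 0.0097]
[0.01, -0.03, 8.34, -0.0352, -0.012, 0.0097]
[0.01, -0.03, 8.34, -0.0365, -0.0067, 0.0097]
[0.01, -0.03, 8.34, -0.0371, -0.0014, 0.0097]
[0.01, -0.03, 8.34, -0.0369, 0.004, 0.0098]
[0.01, -0.03, 8.34, -0.0359, 0.0093, 0.0098]
[0.01, -0.03, 8.34, -0.0342, 0.0145, 0.0098]
[0.01, -0.03, 8.34, -0.0317, 0.0193, 0.0098]
```

```bash
python3 -c "
from h import *
plan([0.4545,-.3858,.20],.52+np.pi/2,20)"
```

```text
tcp [0.6621 0.171  0.356 ] yaw 1.2787 d -2.33 N 20 q6 -1.06
[0.01, -0.03, 6.67, 0.002, -0.0297, 0.0076]
[0.01, -0.03, 6.67, -0.0015, -0.0297, 0.0076]
[0.01, -0.03, 6.67, -0.0049, -0.0293, 0.0077]
[0.01, -0.03, 6.67, -0.0083, -0.0286, 0.0077]
[0.01, -0.03, 6.67, -0.0115, -0.0274, 0.0077]
[0.01, -0.03, 6.67, -0.0146, -0.0259, 0.0077]
[0.01, -0.03, 6.67, -0.0176, -0.024, 0.0077]
[0.01, -0.03, 6.67, -0.0202, -0.0218, 0.0077]
[0.01, -0.03, 6.67, -0.0226, -0.0193, 0.0077]
[0.01, -0.03, 6.67, -0.0247, -0.0165, 0.0077]
[0.01, -0.03, 6.67, -0.0264, -0.0136, 0.0077]
[0.01, -0.03, 6.67, -0.0278, -0.0104, 0.0078]
[0.01, -0.03, 6.67, -0.0289, -0.0071, 0.0078]
[0.01, -0.03, 6.67, -0.0295, -0.0037, 0.0078]
[0.01, -0.03, 6.67, -0.0297, -0.0002, 0.0078]
[0.01, -0.03, 6.67, -0.0295, 0.0032, 0.0078]
[0.01, -0.03, 6.67, -0.029, 0.0066, 0.0078]
[0.01, -0.03, 6.67, -0.028, 0.01, 0.0078]
[0.01, -0.03, 6.67, -0.0266, 0.0131, 0.0079]
[0.01, -0.03, 6.67, -0.0249, 0.0161, 0.0079]
```

>>> drive_tool --pt "0 0 6.67 0.002 -0.0297 0.0076 1" --pt "0 0 6.67 -0.0015 -0.0297 0.0076 1" --pt "0 0 6.67 -0.0049 -0.0293 0.0077 1" --pt "0 0 6.67 -0.0083 -0.0286 0.0077 1" --pt "0 0 6.67 -0.0115 -0.0274 0.0077 1" --pt "0 0 6.67 -0.0146 -0.0259 0.0077 1" --pt "0 0 6.67 -0.0176 -0.024 0.0077 1"

```text
time: 7.2
tool_pos: [0.5854, -0.0255, 0.2942]
tcp_rot: [-1.658, -2.667, 0.001]
wrist_force: [-0.6, 0.8, 0.1]
width: 1.0
grip_force: 0.0
```

>>> drive_tool --pt "0 0 6.67 -0.0202 -0.0218 0.0077 1" --pt "0 0 6.67 -0.0226 -0.0193 0.0077 1" --pt "0 0 6.67 -0.0247 -0.0165 0.0077 1" --pt "0 0 6.67 -0.0264 -0.0136 0.0077 1" --pt "0 0 6.67 -0.0278 -0.0104 0.0078 1" --pt "0 0 6.67 -0.0289 -0.0071 0.0078 1" --pt "0 0 6.67 -0.0295 -0.0037 0.0078 1"

```text
time: 7.78
tool_pos: [0.5122, -0.2201, 0.2402]
tcp_rot: [-2.58, -1.791, 0.001]
wrist_force: [0.2, -1.5, 0.6]
width: 0.996
grip_force: 0.0
```

>>> drive_tool --pt "0 0 6.67 -0.0297 -0.0002 0.0078 0.8" --pt "0 0 6.67 -0.0295 0.0032 0.0078 0.8" --pt "0 0 6.67 -0.029 0.0066 0.0078 0.8" --pt "0 0 6.67 -0.028 0.01 0.0078 0.8" --pt "0 0 6.67 -0.0266 0.0131 0.0079 0.8" --pt "0 0 6.67 -0.0249 0.0161 0.0079 0.8" --pt "0 0 0 0 0 0 0.8" --pt "0 0 0 0 0 0 0.8"

```text
time: 8.45
tool_pos: [0.4494, -0.3864, 0.1927]
tcp_rot: [-3.034, -0.806, 0.002]
wrist_force: [-0.2, 0.4, 1.1]
width: 0.801
grip_force: 0.0
```

```bash
python3 -c "
from h import *
plan([0.4545,-.3858,.104],.52+np.pi/2,6)"
```

```text
tcp [ 0.4494 -0.3864  0.1927] yaw -1.0514 d 0.001 N 6 q6 0.3
[-0.03, 0.01, -0.01, 0.0008, 0.0004, 0.0148]
[-0.03, 0.01, -0.01, 0.0008, 0.0004, 0.0148]
[-0.03, 0.01, -0.01, 0.0008, 0.0004, 0.0148]
[-0.03, 0.01, -0.01, 0.0008, 0.0004, 0.0148]
[-0.03, 0.01, -0.01, 0.0008, 0.0004, 0.0148]
[-0.03, 0.01, -0.01, 0.0008, 0.0003, 0.0148]
```

>>> drive_tool --pt "0 0 0 0.0008 0.0004 0.0148 0.8" --pt "0 0 0 0.0008 0.0004 0.0148 0.8" --pt "0 0 0 0.0008 0.0004 0.0148 0.8" --pt "0 0 0 0.0008 0.0004 0.0148 0.8" --pt "0 0 0 0 0 0 0.8" --pt "0 0 0 0 0 0 0.8" --pt "0 0 0 0 0 0 0.8"

```text
time: 9.03
tool_pos: [0.4553, -0.3852, 0.1361]
tcp_rot: [3.034, 0.812, 0.001]
wrist_force: [-0.9, -0.1, 0.4]
width: 0.801
grip_force: 0.0
```

```bash
python3 -c "
from h import *
plan([0.4545,-.3858,.104],.52+np.pi/2,3)"
```

```text
tcp [ 0.4553 -0.3852  0.1361] yaw -1.0479 d -0.003 N 3 q6 0.3
[0.01, -0.01, 0.05, -0.0003, 0.0, 0.0107]
[0.01, -0.01, 0.05, -0.0003, 0.0, 0.0107]
[0.01, -0.01, 0.05, -0.0003, 0.0001, 0.0107]
```

>>> drive_tool --pt "0 0 0 -0.0003 0 0.0105 0.8" --pt "0 0 0 -0.0003 0 0.0105 0.8" --pt "0 0 0 -0.0002 0 0.0105 0.8" --pt "0 0 0 0 0 0 0.8" --pt "0 0 0 0 0 0 0.8"

```text
time: 9.45
tool_pos: [0.4529, -0.3851, 0.1022]
tcp_rot: [-3.033, -0.809, 0.003]
wrist_force: [-0.2, 0.4, 0.2]
width: 0.797
grip_force: 0.0
```

>>> drive_tool --pt "0 0 0 0 0 0 0.5" --pt "0 0 0 0 0 0 0.3" --pt "0 0 0 0 0 0 0.2" --pt "0 0 0 0 0 0 0.1" --pt "0 0 0 0 0 0 0.1" --pt "0 0 0 0 0 0 0.1" --pt "0 0 0 0 0 0 0.1" --pt "0 0 0 0 0 0 0.1" --force 60

```text
time: 10.12
tool_pos: [0.4545, -0.3864, 0.1045]
tcp_rot: [3.034, 0.81, 0.001]
wrist_force: [0.4, -1.5, 3.4]
width: 0.243
grip_force: 60.2
```

>>> drive_tool --pt "0 0 0 0 0 -0.01 0.1" --pt "0 0 0 0 0 -0.025 0.1" --pt "0 0 0 0 0 -0.03 0.1" --pt "0 0 0 0 0 -0.03 0.1" --pt "0 0 0 0 0 -0.03 0.1" --pt "0 0 0 0 0 -0.025 0.1" --pt "0 0 0 0 0 0 0.1" --pt "0 0 0 0 0 0 0.1" --force 80

```text
time: 10.78
tool_pos: [0.4543, -0.3862, 0.2551]
tcp_rot: [3.033, 0.81, 0.002]
wrist_force: [-0.2, 1.2, -4.6]
width: 0.24
grip_force: 79.1
```

Run:
```python
from h import *
i=[]
for n,a in(("side",(230,60,360,210)),("top",(280,150,410,300))):
    p=read_camera(n); i.append(cv2.resize(p["color"][a[1]:a[3],a[0]:a[2],::-1],None,fx=3,fy=3,interpolation=cv2.INTER_CUBIC))
cv2.imwrite("pics/a5.png",np.hstack(i))
s=status.read_state(); print(s["wrist_force"],s["width"],s["grip_force"])
plan([0.5627,.2033,.245],-.18+np.pi/2,24)
```

```text
[ 0.00495912 -0.08063602 -3.95501213] 0.23980097945315965 79.0505039691925
tcp [ 0.4527 -0.3848  0.2513] yaw -1.0493 d 2.44 N 24 q6 0.3
[0.01, -0.01, -5.83, 0.0162, -0.019, 0.0003]
[0.01, -0.01, -5.83, 0.018, -0.0172, 0.0003]
[0.01, -0.01, -5.83, 0.0197, -0.0153, 0.0003]
[0.01, -0.01, -5.83, 0.0211, -0.0132, 0.0003]
[0.01, -0.01, -5.83, 0.0224, -0.011, 0.0003]
[0.01, -0.01, -5.83, 0.0234, -0.0087, 0.0003]
[0.01, -0.01, -5.83, 0.0241, -0.0063, 0.0003]
[0.01, -0.01, -5.83, 0.0246, -0.0038, 0.0003]
[0.01, -0.01, -5.83, 0.0249, -0.0013, 0.0003]
[0.01, -0.01, -5.83, 0.0249, 0.0013, 0.0003]
[0.01, -0.01, -5.83, 0.0246, 0.0038, 0.0003]
[0.01, -0.01, -5.83, 0.0241, 0.0063, 0.0003]
[0.01, -0.01, -5.83, 0.0234, 0.0087, 0.0003]
[0.01, -0.01, -5.83, 0.0224, 0.011, 0.0003]
[0.01, -0.01, -5.83, 0.0211, 0.0132, 0.0003]
[0.01, -0.01, -5.83, 0.0197, 0.0153, 0.0003]
[0.01, -0.01, -5.83, 0.018, 0.0172, 0.0003]
[0.01, -0.01, -5.83, 0.0162, 0.019, 0.0003]
[0.01, -0.01, -5.83, 0.0142, 0.0205, 0.0003]
[0.01, -0.01, -5.83, 0.012, 0.0218, 0.0003]
[0.01, -0.01, -5.83, 0.0097, 0.0229, 0.0003]
[0.01, -0.01, -5.83, 0.0074, 0.0238, 0.0003]
[0.01, -0.01, -5.83, 0.0049, 0.0244, 0.0002]
[0.01, -0.01, -5.83, 0.0024, 0.0248, 0.0002]
```

View pics/a5.png

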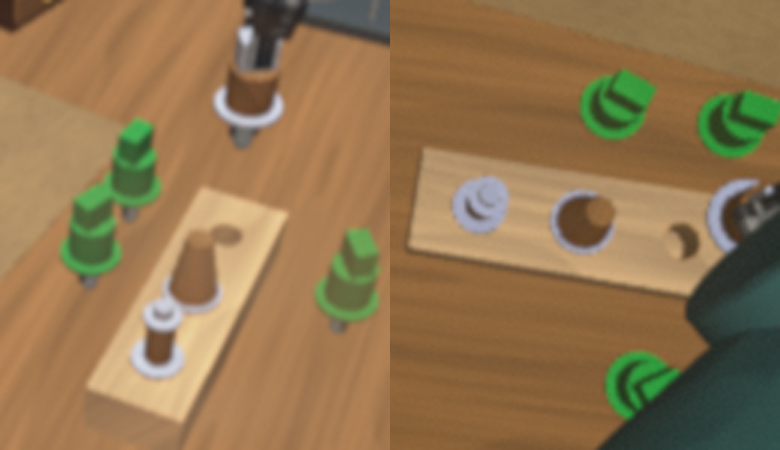

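The target spool hangs upright from the gripper. The slim and cone spools still stand in the rack and the target's hole is empty. Carrying it to the hub.

>>> drive_tool --pt "0 0 -5.83 0.0162 -0.019 0.0003 0.1" --pt "0 0 -5.83 0.018 -0.0172 0.0003 0.1" --pt "0 0 -5.83 0.0197 -0.0153 0.0003 0.1" --pt "0 0 -5.83 0.0211 -0.0132 0.0003 0.1" --pt "0 0 -5.83 0.0224 -0.011 0.0003 0.1" --pt "0 0 -5.83 0.0234 -0.0087 0.0003 0.1" --pt "0 0 -5.83 0.0241 -0.0063 0.0003 0.1" --pt "0 0 -5.83 0.0246 -0.0038 0.0003 0.1"

```text
time: 11.55
tool_pos: [0.4887, -0.1879, 0.2479]
tcp_rot: [-2.458, -1.948, 0.004]
wrist_force: [0.1, 0.5, -2.8]
width: 0.242
grip_force: 79.2
```

>>> drive_tool --pt "0 0 -5.83 0.0249 -0.0013 0.0003 0.1" --pt "0 0 -5.83 0.0249 0.0013 0.0003 0.1" --pt "0 0 -5.83 0.0246 0.0038 0.0003 0.1" --pt "0 0 -5.83 0.0241 0.0063 0.0003 0.1" --pt "0 0 -5.83 0.0234 0.0087 0.0003 0.1" --pt "0 0 -5.83 0.0224 0.011 0.0003 0.1" --pt "0 0 -5.83 0.0211 0.0132 0.0003 0.1" --pt "0 0 -5.83 0.0197 0.0153 0.0003 0.1"

```text
time: 12.22
tool_pos: [0.5251, 0.0074, 0.2455]
tcp_rot: [-1.486, -2.762, 0.004]
wrist_force: [0.9, 0.1, -3.4]
width: 0.235
grip_force: 79.2
```

>>> drive_tool --pt "0 0 -5.83 0.018 0.0172 0.0003 0.1" --pt "0 0 -5.83 0.0162 0.019 0.0003 0.1" --pt "0 0 -5.83 0.0142 0.0205 0.0003 0.1" --pt "0 0 -5.83 0.012 0.0218 0.0003 0.1" --pt "0 0 -5.83 0.0097 0.0229 0.0003 0.1" --pt "0 0 -5.83 0.0074 0.0238 0.0003 0.1" --pt "0 0 -5.83 0.0049 0.0244 0.0003 0.1" --pt "0 0 -5.83 0.0024 0.0248 0.0003 0.1"

```text
time: 12.88
tool_pos: [0.5615, 0.2027, 0.2428]
tcp_rot: [-0.271, -3.124, 0.004]
wrist_force: [0.6, -0.6, -3.1]
width: 0.245
grip_force: 79.2
```

>>> drive_tool --pt "0 0 0 0 0 0 0.1" --pt "0 0 0 0 0 0 0.1" --pt "0 0 0 0 0 0 0.1" --pt "0 0 0 0 0 0 0.1" --pt "0 0 0 0 0 0 0.1"

```text
time: 13.3
tool_pos: [0.5629, 0.201, 0.2458]
tcp_rot: [-0.282, -3.128, 0.001]
wrist_force: [0.0, -0.2, -3.9]
width: 0.244
grip_force: 79.2
```

Run:
```python
from h import *
i=[]
for n,a in(("side",(110,190,240,320)),("top",(90,60,220,190))):
    p=read_camera(n); np.save(n+"2.npy",p,allow_pickle=True); i.append(cv2.resize(p["color"][a[1]:a[3],a[0]:a[2],::-1],None,fx=3,fy=3,interpolation=cv2.INTER_CUBIC))
cv2.imwrite("pics/a6.png",np.hstack(i))
plan([0.5627,.2033,.225],-.18+np.pi/2)
```

```text
tcp [0.5633 0.2011 0.2465] yaw 1.3913 d -0.0 N 1 q6 -1.09
[-0.01, -0.01, 0.03, 0.001, 0.002, 0.0215]
```

View pics/a6.png

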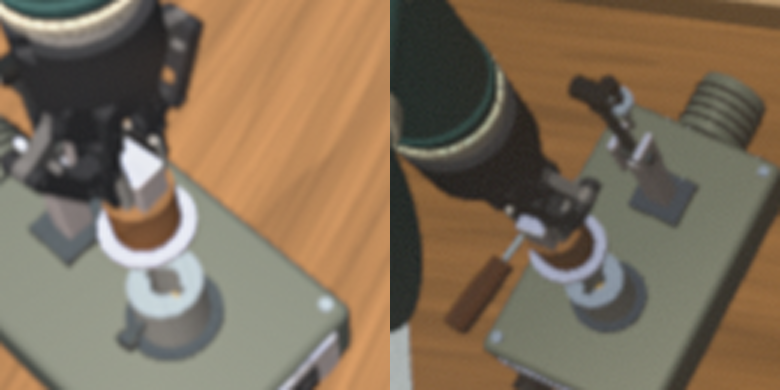

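The spool hovers beside and over the hub mouth, and the presser is still upright. I'll fit the flange disc in both views and compare it with each camera's own hub fit.

```bash
cat > rel.py <<'E'
from h import *
from scipy.optimize import differential_evolution as DE
HB={"side":np.array([.5638,.2030]),"top":np.array([.5616,.2036])}; H=np.array([.5627,.2033])
def hull(p,cs,F,o):
    t=np.linspace(0,2*np.pi,60); P=np.vstack([np.c_[c[0]+r*np.cos(t),c[1]+r*np.sin(t),np.full(60,z)] for c,r,z in cs])
    return cv2.convexHull(((proj(p,P)-o+.5)*F-.5).astype(np.float32)).round().astype(np.int32)
def spoolfit(tag,z0):
    F=6; D=[]
    for n in("side","top"):
        p=np.load(n+tag+".npy",allow_pickle=True).item(); c=proj(p,[*H,z0])[0]; o=(c-[24,20]).round(); o=o.astype(int)
        im=p["color"][o[1]:o[1]+48,o[0]:o[0]+52]; D.append((n,p,o,cv2.resize(im,None,fx=F,fy=F,interpolation=cv2.INTER_CUBIC)[:,:,2].astype(float)))
    def f(v,out=False):
        tot=0; res=[]
        for n,p,o,im in D:
            b=HB[n]-H; c=np.array(v[:2])+b; z=v[2]
            m=np.zeros(im.shape,np.float32); cv2.fillPoly(m,[hull(p,[(c,.030,z),(c,.030,z+.005)],F,o)],1); 
            w=np.zeros(im.shape,np.uint8); cv2.fillPoly(w,[hull(p,[(c,.034,z),(c,.034,z+.005)],F,o)],1)
            cv2.fillPoly(m,[hull(p,[(c,.022,z+.005),(c,.022,z+.045)],F,o)],0)
            d=np.array(p["world_from_camera"])[:2,3]-c; d/=np.linalg.norm(d)
            a=proj(p,[*c,z+.005])[0]; e=proj(p,[*(c+d*.01),z+.005])[0]-a; a=(a-o+.5)*F
            yy,xx=np.mgrid[:im.shape[0],:im.shape[1]]; w=(w>0)&(((xx-a[0])*e[0]+(yy-a[1])*e[1])>0)
            m=cv2.GaussianBlur(m,(0,0),4); q=np.corrcoef(m[w],im[w])[0,1]; tot-=q; res.append(q)
        return res if out else tot
    r=DE(f,[(H[0]-.015,H[0]+.015),(H[1]-.015,H[1]+.015),(z0-.006,z0+.006)],seed=2,maxiter=40,popsize=10); return r.x,f(r.x,True)
E
python3 - <<'E'
from rel import *
s=status.read_state(); v,q=spoolfit("2",s["tool_pos"][2]-.0495)
print("spool",v.round(4),np.round(q,3),"rel hub",(v[:2]-H).round(4),"tcp-spool",(s["tool_pos"]-v).round(4))
y=R.from_rotvec(s["tcp_rot"]).as_matrix(); print(y[:2].round(3))
E
```

```text
spool [0.5636 0.2016 0.1995] [0.891 0.913] rel hub [ 0.0009 -0.0017] tcp-spool [-0.0003 -0.0005  0.0469]
[[-0.984  0.179 -0.   ]
 [ 0.179  0.984 -0.   ]]
```

>>> drive_tool --pt "0 0 0 0.0006 0.0008 0.008 0.1" --pt "0 0 0 0.0006 0.0007 0.008 0.1" --pt "0 0 0 0 0 0.008 0.1" --pt "0 0 0 0 0 0.003 0.1" --pt "0 0 0 0 0 0 0.1" --pt "0 0 0 0 0 0 0.1" --pt "0 0 0 0 0 0 0.1"

```text
time: 13.98
tool_pos: [0.5627, 0.2039, 0.2198]
tcp_rot: [0.279, 3.129, 0.0]
wrist_force: [0.2, 0.5, -4.4]
width: 0.241
grip_force: 79.3
```

>>> drive_tool --pt "0 0 0 0 0 0.002 0.1" --pt "0 0 0 0 0 0.002 0.1" --pt "0 0 0 0 0 0.002 0.1" --pt "0 0 0 0 0 0.002 0.1" --pt "0 0 0 0 0 0 0.1"

```text
time: 14.4
tool_pos: [0.5622, 0.2037, 0.2109]
tcp_rot: [-0.279, -3.128, 0.001]
wrist_force: [0.2, 0.1, -3.3]
width: 0.244
grip_force: 79.3
```

>>> drive_tool --pt "0 0 0 0 0 0.002 0.1" --pt "0 0 0 0 0 0.002 0.1" --pt "0 0 0 0 0 0 0.1"

```text
time: 14.65
tool_pos: [0.5622, 0.2037, 0.207]
tcp_rot: [-0.279, -3.128, 0.0]
wrist_force: [0.3, 0.1, -3.5]
width: 0.244
grip_force: 79.3
```

>>> drive_tool --pt "0 0 0 0 0 0.0015 0.1" --pt "0 0 0 0 0 0.0015 0.1" --pt "0 0 0 0 0 0 0.1" --pt "0 0 0 0 0 0 0.1"

```text
time: 14.98
tool_pos: [0.5624, 0.2037, 0.2043]
tcp_rot: [-0.279, -3.129, 0.0]
wrist_force: [-0.2, -0.2, -4.5]
width: 0.244
grip_force: 79.3
```

>>> drive_tool --pt "0 0 0 0 0 0.0015 0.1" --pt "0 0 0 0 0 0.0015 0.1" --pt "0 0 0 0 0 0.0015 0.1" --pt "0 0 0 0 0 0 0.1" --pt "0 0 0 0 0 0 0.1"

```text
time: 15.4
tool_pos: [0.5625, 0.2036, 0.1998]
tcp_rot: [-0.279, -3.129, 0.0]
wrist_force: [0.1, -1.3, -4.1]
width: 0.242
grip_force: 79.3
```

>>> drive_tool --pt "0 0 0 0 0 0.0015 0.1" --pt "0 0 0 0 0 0.0015 0.1" --pt "0 0 0 0 0 0 0.1" --pt "0 0 0 0 0 0 0.1"

```text
time: 15.73
tool_pos: [0.5625, 0.2037, 0.1968]
tcp_rot: [-0.279, -3.129, 0.0]
wrist_force: [-0.6, -1.8, -4.2]
width: 0.244
grip_force: 79.4
```

>>> drive_tool --pt "0 0 0 0 -0.0003 0.0015 0.1" --pt "0 0 0 0 -0.0003 0.0015 0.1" --pt "0 0 0 0 0 0.0015 0.1" --pt "0 0 0 0 0 0.0015 0.1" --pt "0 0 0 0 0 0 0.1" --pt "0 0 0 0 0 0 0.1"

```text
time: 16.23
tool_pos: [0.5623, 0.2033, 0.1908]
tcp_rot: [-0.279, -3.129, -0.0]
wrist_force: [-0.2, -0.3, -3.9]
width: 0.243
grip_force: 79.2
```

>>> drive_tool --pt "0 0 0 0 0 0.0015 0.1" --pt "0 0 0 0 0 0.0015 0.1" --pt "0 0 0 0 0 0.0015 0.1" --pt "0 0 0 0 0 0.0015 0.1" --pt "0 0 0 0 0 0 0.1" --pt "0 0 0 0 0 0 0.1"

```text
time: 16.73
tool_pos: [0.5623, 0.2032, 0.1849]
tcp_rot: [-0.279, -3.129, 0.0]
wrist_force: [0.2, -0.4, -2.6]
width: 0.242
grip_force: 79.2
```

>>> drive_tool --pt "0 0 0 0 0 0.0015 0.1" --pt "0 0 0 0 0 0.0015 0.1" --pt "0 0 0 0 0 0.0015 0.1" --pt "0 0 0 0 0 0 0.1" --pt "0 0 0 0 0 0 0.1" --force 100

```text
time: 17.15
tool_pos: [0.5629, 0.2033, 0.182]
tcp_rot: [0.279, 3.128, 0.001]
wrist_force: [-1.9, -0.9, 5.1]
width: 0.238
grip_force: 103.0
```

>>> drive_tool --pt "0 0 0 0 0 0.0015 0.1" --pt "0 0 0 0 0 0.0015 0.1" --pt "0 0 0 0 0 0.001 0.1" --pt "0 0 0 0 0 0 0.1" --pt "0 0 0 0 0 0 0.1"

```text
time: 17.57
tool_pos: [0.563, 0.2033, 0.1781]
tcp_rot: [0.279, 3.128, 0.001]
wrist_force: [-2.4, -1.3, 6.7]
width: 0.238
grip_force: 103.1
```

>>> drive_tool --pt "0 0 0 0 0 0.0015 0.1" --pt "0 0 0 0 0 0.0015 0.1" --pt "0 0 0 0 0 0 0.1" --pt "0 0 0 0 0 0 0.1"

```text
time: 17.9
tool_pos: [0.5631, 0.2033, 0.1754]
tcp_rot: [0.279, 3.127, 0.001]
wrist_force: [-2.5, -1.0, 7.6]
width: 0.236
grip_force: 103.3
```

>>> drive_tool --pt "0 0 0 0 0 0.001 0.1" --pt "0 0 0 0 0 0 0.1" --pt "0 0 0 0 0 0 0.1"

```text
time: 18.15
tool_pos: [0.5631, 0.2034, 0.1746]
tcp_rot: [0.279, 3.127, 0.001]
wrist_force: [-2.2, -1.6, 8.4]
width: 0.242
grip_force: 103.7
```

>>> drive_tool --pt "0 0 0 0 0 0.001 0.1" --pt "0 0 0 0 0 0 0.1" --pt "0 0 0 0 0 0 0.1"

```text
time: 18.4
tool_pos: [0.5632, 0.2034, 0.1745]
tcp_rot: [0.279, 3.127, 0.001]
wrist_force: [-4.4, -1.6, 12.1]
width: 0.239
grip_force: 104.1
```

>>> drive_tool --pt "0 0 0 0 0 0.001 0.1" --pt "0 0 0 0 0 0 0.1" --pt "0 0 0 0 0 0 0.1"

```text
time: 18.65
tool_pos: [0.5633, 0.2034, 0.1745]
tcp_rot: [0.279, 3.127, 0.002]
wrist_force: [-6.0, -1.4, 16.5]
width: 0.236
grip_force: 104.8
```

>>> drive_tool --pt "0 0 0 0.0007 0 0.001 0.1" --pt "0 0 0 0 0 0 0.1" --pt "0 0 0 0 0 0 0.1" --pt "0 0 0 0 0 0 0.1"

```text
time: 18.98
tool_pos: [0.5632, 0.2035, 0.1745]
tcp_rot: [0.279, 3.125, 0.002]
wrist_force: [-7.1, -2.4, 19.3]
width: 0.236
grip_force: 105.2
```

Run:
```python
from rel import *
i=[]
for n,a in(("side",(110,190,340,320)),("top",(110,60,360,240))):
    p=read_camera(n); np.save(n+"3.npy",p,allow_pickle=True); i.append(cv2.resize(p["color"][:,:,::-1][70:330,60:400],(400,306),interpolation=cv2.INTER_CUBIC))
cv2.imwrite("pics/a7.png",np.hstack(i))
s=status.read_state(); v,q=spoolfit("3",.127); print(v.round(4),np.round(q,3),s["wrist_force"],s["grip_force"],s["time"])
```

```text
[0.5636 0.204  0.1276] [0.942 0.963] [-6.73950605 -2.55832654 18.73682811] 105.21948337554932 19.0833
```

View pics/a7.png

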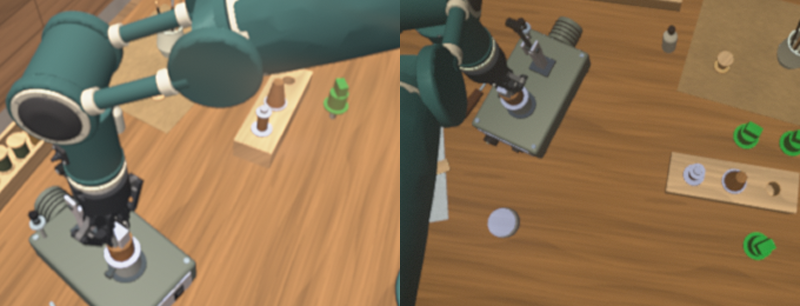

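The spool sits flange-on-hub with the presser upright and both other spools standing. TCP height has stopped at 0.1745 while the push keeps rising, which matches home (0.125 + 0.0495). Handing in.

```bash
python3 -c "
from h import *
print(workorder.finish_job())"
```

```text
the job is handed in; nothing more can be done
None
```

The job is handed in, but the hand-in gave no verdict: the presser arm is upright, the spool is seated in the hub with its flange down and still gripped at about 105 N and pressed at about 20 N, and the other two spools stand in the rack.

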